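# Clear two bottles and hold the pigment cage open

## Robot

A 6-joint arm with a two-finger parallel gripper is mounted at the origin on a cart in front of the work surface, level with it; the furniture and walls round the work are solid. World frame = base frame: x ahead of the robot, y to its left, z up, the work surface at z = 0. Lengths are in mm, angles in degrees, forces in N, time in s.
With the tool pointing down it reaches from about 250 to 725 mm from the base axis. Payload 9.7 kg.
Tool frame: the origin (TCP) lies at the very end of the fingers, on their centre line; the grasp point (between the pads) lies 19 mm behind it; z points along the fingers, y is the line along which they close (so a half turn about z gives the same grasp; the last joint's range is limited). The gripper opens to 85 mm and grips with 20 to 120 N. Pads are 22 mm wide; open, the fingers measure 114 mm over their backs; the gripper's body (76 mm by 85 mm) begins 54 mm behind the grasp point. The pads swing forward as they close: fully open they stand 13 mm farther back than shut.
Start: joints at [74.828, 4.979, 10.078, 95.1, 0, 90], TCP at [143.941, 530.827, 231.284] pointing down, gripper open.
Joint ranges: [-179.16, 179.16], [-48.56, 103.87], [-65.8, 70.77], [-126.05, 130.52], [-82.76, 87.17], [-180, 180]. Speed limits (degrees/s): [127.2, 127.2, 147.25, 180, 180, 180].

## Interface

Orientations are given as [roll, pitch, yaw] about the fixed x, y, z axes, in that order (R = Rz(yaw) Ry(pitch) Rx(roll)).
In Python, from plant import bot, optics gives the robot as it stands.
- The arm moves only by the shell command python3 -m pendant 'ROWS' [OPENING] [FORCE]. ROWS is JSON, a list of rows, each a list of 6 numbers: the shift along the tool's x, y, z in mm, then the turn, a rotation vector about the tool's x, y, z in degrees. A call has 1 to 5 rows; each row is the pose to reach, as a shift and turn from the pose commanded when the call began, along the tool's axes at that moment; what a row does not reach only later rows make up. A row lasts 1/10 s, in which the tool goes at most 50 mm and 8.59 degrees, less where a joint would pass 70% of its speed; a pose out of reach is approached as far as the arm can. A call with a gripper value outside its range is refused whole. OPENING is the finger opening in mm, from 0 to 85.4, set as the call begins (- or left out, the last holds). The fingers move at their own pace and stop on an object; FORCE is the grip in N (left out, the last holds). Time passes only in rows, so rows that repeat a pose let the fingers close. It gives the time, the measured TCP pose, the force, the opening and the grip force at its end, in the units of the state.
- bot.observe(): the state, without advancing time (a new reading comes with each control period).
- optics.grab_frame(name): name is "side" or "top"; returns a dict with "color" (400x640x3 uint8, red, green, blue), "camera_matrix" (3x3 intrinsics, pixels), "dist_coeffs" ([k1, k2, p1, p2, k3] as OpenCV has them; the pictures are not rectified), "rvec" (rotation vector, rad) and "tvec" (3), from world to camera coordinates, as OpenCV has them. Camera axes: x right, y down, z forward; pixel columns grow to the right and rows downward; lengths in mm; the calibration is good to about 2 mm. A picture is of the moment at which its call begins. There is no depth.
- bot.job_done(): hands the job in; it is judged then, once.
The state is a dict: "time": time; "joint_positions": joint angles; "joint_vel": joint speeds; "joint_efforts": joint torques, N m; "position": TCP position; "ee_rot": TCP orientation; "force": force on the tool from outside, world axes, zero at the start; "torque": the same for the moment, N m; "gripper_width": finger opening in mm; "grip_force": force on a finger pad.
Only numpy, scipy, OpenCV 4.12 (cv2) and the standard library are available. Lean on these libraries where they do the work, as an engineer would, in place of code of your own. Each camera call takes 0.05 s, during which the arm holds its last target. There are 200 camera calls.

## Task

Two small solvent bottles, one amber and one clear, have been left standing in the swing of the pigment cage's gate: set each one upright, without dropping it, in an empty cell of its own in the divided bottle crate. Then squeeze the red safety catch back so that it stays back, squeeze the black catch on the gate, swing the self-closing gate outwards past its half-way notch until it stands about square to the cage, and keep holding it there: finish while still holding the gate wide open, so that the pigment tins can be lifted out. The gate must not hit the bottles, and the other things on the bench stay standing where they are.

Things in the scene. Friction and masses are not known exactly. Their poses are not given: they have to be found in the camera images.
- pigment_cage: Grey steel cage with roof bars, 230 (y) x 100 (x) x 106 mm high, fixed, three tins inside. Origin: centre of its underside on the bench. Its -x side is the barred gate; +y is left as the robot sees it. Above the roof's front edge stand the red catch (left, near the hinge) and the black one: pairs of upright tabs, 22 mm wide (x), 6 mm thick, tops at 146 mm; all else is below 121 mm.
- safety_catch (a joint): Red safety catch: travel of its bolt in m, 0 = locked, 0.014 = fully back; the gate is free of it from 0.008. The left red tab is fixed to the cage, the right one slides along the cage's +y towards it. Friction of about 3 N: it stays where it is left. Outer faces of the tabs: 44 mm apart when locked, 30 mm when fully back.
- safety_point (a point): Midway between the outer faces of the red tabs when squeezed fully together, 134 mm above the bench (12 mm below the tab tops). The fixed tab's outer face lies 15 mm to its +y (left); the sliding tab's lies 29 mm to its -y when locked, 15 mm when fully back. Axes as the cage's: pinch along y.
- gate (a joint): Swing of the gate in rad about its upright hinge at the cage's left front: 0 = closed, grows as it swings out towards the robot (clockwise from above), 1.57 = square to the front, stop at 1.65. A spring closes it (1 to 3 N at the black catch). Half-way notch near 0.8, a hump on either side of it (0.56 and 0.84): each takes about 6 N there. Beyond 1.1 only the hand keeps it wide.
- gate_hinge (a point): On the gate's hinge axis, 134 mm above the bench; fixed to the cage, axes as the cage's.
- gate_frame: The barred steel gate, 194 mm long x 8 mm thick, from 22 to 106 mm above the bench. Origin: on the hinge axis at bench height; its -y runs along the gate from the hinge to the free end.
- squeeze_catch (a joint): Black squeeze catch on the gate: travel of its bolt in m, 0 = engaged, 0.014 = fully drawn; the gate is free of it from 0.007. A spring of 4 to 9 N pushes it back when let go. The left black tab (nearer the hinge) is fixed to the gate; the right one slides towards it. Outer faces: 44 mm apart at rest, 30 mm squeezed.
- squeeze_point (a point): Midway between the outer faces of the black tabs when squeezed fully together, 134 mm above the bench, 125 mm from the hinge axis; moves and turns with the gate. The fixed tab's outer face lies 15 mm to its +y; the sliding tab's lies 29 mm to its -y at rest, 15 mm when squeezed. Pinch along its y.
- amber_bottle: Amber glass bottle with a white label on one side and a black cap, 31 mm across, 82 mm high, 40 g; the cap is 16 mm across and reaches from 55 to 82 mm above the bottom. Origin: centre of its underside.
- clear_bottle: Clear glass bottle with a blue band and a black cap, 30 mm across, 74 mm high, 30 g; the cap is 15 mm across and reaches from 51 to 74 mm above the bottom. Origin: centre of its underside.
- bottle_crate: Wooden crate with 2 x 3 square cells, 107 (its x) x 158 (its y) x 58 mm high, fixed; dividers 5 mm thick, 50 mm high. Cells are 46 mm wide inside, pitch 51 mm, floor 5 mm above the bench. The row nearer the robot (-x) is full of bottles, up to 93 mm above the bench; the far row (+x) is empty. Origin: centre of its underside.
- cell_left (a point): Centre of the floor of the left (+y) cell of the empty far row.
- cell_middle (a point): Centre of the floor of the middle cell of the empty far row.
- cell_right (a point): Centre of the floor of the right (-y) cell of the empty far row.
- crate_bottle_a: Amber bottle, 31 mm across, 87 mm high, standing in the left cell of the crate's near row. Origin: centre of its underside.
- crate_bottle_b: Amber bottle, 35 mm across, 88 mm high, in the middle cell of the near row. Origin: centre of its underside.
- crate_bottle_c: Amber bottle, 29 mm across, 79 mm high, in the right cell of the near row. Origin: centre of its underside.
- white_jar: Bystander: white plastic jar with a red lid, 68 mm across, 120 mm high, between the crate and the cage's right side. Origin: centre of its underside.
- amber_tall: Bystander: amber bottle, 43 mm across, 113 mm high, right of the crate. Origin: centre of its underside.
- lidded_pot: Bystander: small white pot, 40 mm across, 22 mm high, right of the crate. Origin: centre of its underside.
- teal_cap_bottle: Bystander: amber bottle with a teal cap, 39 mm across, 88 mm high, behind the cage. Origin: centre of its underside.
Mind the look-alikes: they are no part of the job. Leave any pink or purple look-alike of the clear_bottle alone. Leave any purple look-alike of the amber_bottle alone.

How it is judged:
By the outcome, as a careful person would: the job done as asked, in the order asked, and still so for the second after the job is handed in, while the arm keeps its last pose, push and grip.
It also fails if it takes over 72 s, if anything falls off the work surface, if the arm or the gripper's body presses on something with over 40 N, if the wrist force passes 120 N, or if a joint passes its speed limit or range.

## Working session

There is one attempt and no reset: what is moved stays moved. The work goes in short steps, Python scripts to look and compute and a shell command to move; the robot and the scene stay as the last step left them, time stands still between calls to the robot, and variables do not carry over. Pictures are saved under pics/ and viewed, at most 11 in all, crops included, and the job is handed in when it is done.

```bash
ls; mkdir -p pics; python3 - <<'E'
from plant import bot, optics
import cv2
print(bot.observe())
for n in ("side","top"):
    f=optics.grab_frame(n)
    cv2.imwrite(f"pics/{n}0.png",f["color"][:,:,::-1])
    print(n,f["camera_matrix"],f["dist_coeffs"],f["rvec"],f["tvec"])
E
```

```text
pics
{'time': 0.0, 'joint_positions': array([7.48280069e+01, 5.01204975e+00, 1.00342378e+01, 9.50995804e+01,
       7.43075205e-04, 8.99993238e+01]), 'joint_vel': array([-0.02176171, -0.05883912,  0.02182581, -0.08112136,  0.00812556,
       -0.01442214]), 'joint_efforts': array([ 3.46023926e-04, -5.20386565e+01,  4.64803433e+01,  1.63040293e-02,
       -6.54264022e-05, -3.09466778e-06]), 'position': array([143.88089899, 530.60874724, 230.5720215 ]), 'ee_rot': array([-1.79922608e+02, -7.43987938e-04,  1.64828682e+02]), 'force': array([ 0.78558422, -0.38988455,  0.39078332]), 'torque': array([ 0.07068762,  0.0450373 , -0.03014142]), 'grip_force': 0.0, 'gripper_width': 85.56318125801475}
side [[408.03725721   0.         319.5276187 ]
 [  0.         408.03725721 199.40148905]
 [  0.           0.           1.        ]] [-0.10682148  0.          0.          0.          0.        ] [ 0.08458303 -2.61963498  1.69705291] [ 569.47006708  144.20743436 1139.33668574]
top [[371.98543689   0.         322.17249839]
 [  0.         371.98543689 200.7536057 ]
 [  0.           0.           1.        ]] [0.01532239 0.         0.         0.         0.        ] [ 2.12550849 -2.1259168   0.20819982] [ -73.53721545  593.26413609 1054.07190946]
```

View pics/side0.png

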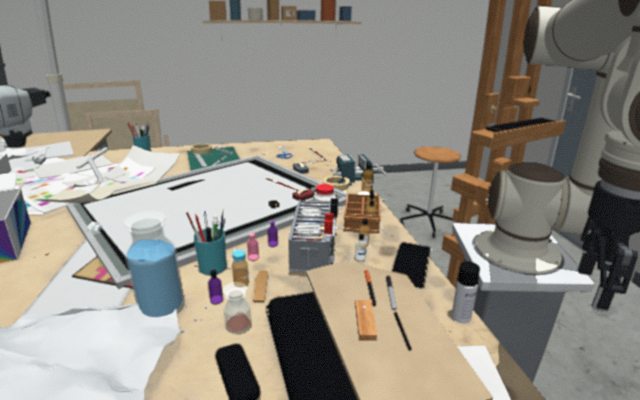

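View pics/top0.png

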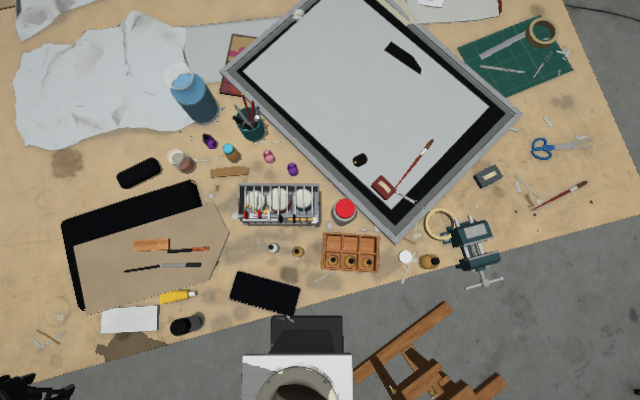

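The top view shows the cage (240-320, 185-225), the crate (322-380, 233-272), the clear bottle near (273,247), the amber one near (298,252) and the white jar at (344,209). The bottles that could be confused with these, at (210,142), (268,156) and (293,169), are purple or pink and stand behind the cage. Next I'll crop in close.

```bash
python3 - <<'E'
import cv2,numpy as np
t=cv2.imread('pics/top0.png');s=cv2.imread('pics/side0.png')
cv2.imwrite('pics/topc.png',cv2.resize(t[175:280,228:388],None,fx=5,fy=5,interpolation=cv2.INTER_CUBIC))
cv2.imwrite('pics/sidec.png',cv2.resize(s[165:275,280:390],None,fx=5,fy=5,interpolation=cv2.INTER_CUBIC))
E
```

```text
(no output)
```

View pics/topc.png

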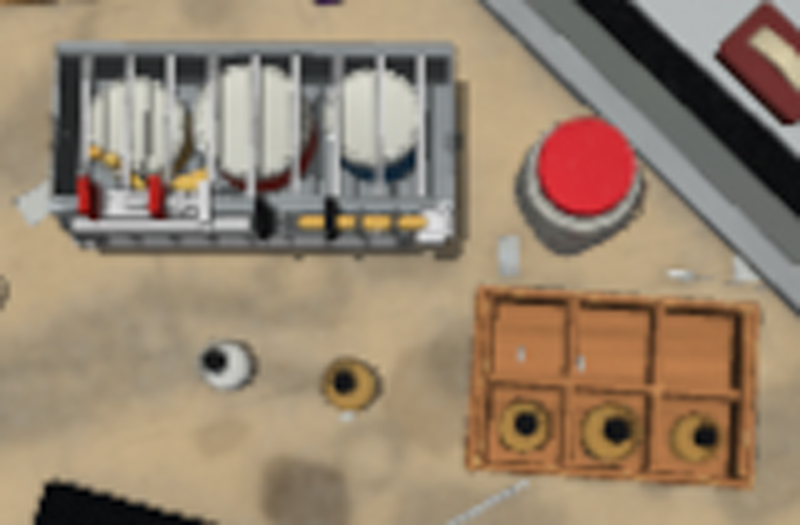

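View pics/sidec.png

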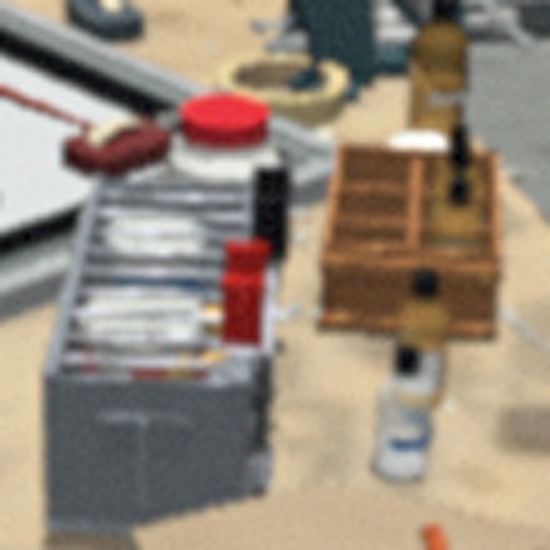

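The crop confirms the clear bottle's cap at full-image (270.8,247) and the amber one's at (296.8,251.4). The side view shows a blue band on the nearer, clear bottle. The red tabs are at about (245.5,214) and (259.2,214), the black ones at (281,218.5) and (294.2,218.5). The crate's far row is empty.

```bash
cat > h.py <<'E'
from plant import bot, optics
import cv2, numpy as np
from scipy.spatial.transform import Rotation as Ro
def ray(f,px):
    R=cv2.Rodrigues(np.array(f["rvec"],float))[0]; t=np.array(f["tvec"],float).ravel()
    u=cv2.undistortPoints(np.array([[px]],float),f["camera_matrix"],f["dist_coeffs"])[0,0]
    return -R.T@t, R.T@np.array([u[0],u[1],1])
def on(f,px,z):
    c,d=ray(f,px); return c+d*(z-c[2])/d[2]
def proj(f,p): return cv2.projectPoints(np.array([p],float),f["rvec"],f["tvec"],f["camera_matrix"],f["dist_coeffs"])[0].ravel()
def blobs(f,mask,box,mn=4):
    x0,y0,x1,y1=box; m=np.zeros_like(mask); m[y0:y1,x0:x1]=mask[y0:y1,x0:x1]
    n,l,s,c=cv2.connectedComponentsWithStats(m.astype(np.uint8))
    return [(c[i].round(2),s[i][:5].tolist()) for i in range(1,n) if s[i][4]>=mn]
def go(p,rpy=None):
    """shift (tool axes) and rotvec deg from measured pose to TCP p, rpy"""
    s=bot.observe(); R=Ro.from_euler('xyz',s["ee_rot"],degrees=True)
    d=R.inv().apply(np.array(p)-s["position"])
    w=(R.inv()*Ro.from_euler('xyz',rpy,degrees=True)).as_rotvec(degrees=True) if rpy is not None else np.zeros(3)
    return d.round(1),w.round(2)
E
python3 - <<'E'
from h import *
f=optics.grab_frame("top"); g=optics.grab_frame("side")
c=f["color"].astype(int); r,gg,b=c[...,0],c[...,1],c[...,2]
dark=c.max(2)<70
print("cam",ray(f,(320,200))[0], ray(g,(320,200))[0])
for n,z,bx in(("clear",74,(264,240,282,256)),("amber",82,(290,245,306,258))):
    for q in blobs(f,dark,bx): print(n,q,on(f,q[0],z).round(1))
for q in blobs(f,(r>120)&(gg<60)&(b<60),(238,205,265,222)): print("red",q,on(f,q[0],146).round(1),on(f,q[0],134).round(1))
for q in blobs(f,dark,(276,212,300,226)): print("blk",q,on(f,q[0],146).round(1),on(f,q[0],134).round(1))
cr=lambda p:(p[0]/5+227.6,p[1]/5+174.6)
print("roof far L,R",on(f,cr((56,46)),106).round(1),on(f,cr((456,46)),106).round(1))
P=[on(f,cr(p),58) for p in((478,288),(760,304),(751,488),(467,469))]
print("crate",np.round(P,1),np.mean(P,0), [np.linalg.norm(P[i]-P[i-1]).round(1) for i in range(4)])
print("junctions z50",[on(f,cr(p),50).round(1) for p in((567,378),(652,390))])
c=g["color"].astype(int)
for q in blobs(g,c.max(2)<60,(355,215,372,250)): print("side dark",q)
for q in blobs(g,(c[...,0]>110)&(c[...,1]<60),(318,205,340,238)): print("side red",q)
for q in ((361,237),(365,221)): print(q)
E
```

```text
cam [ 385.33531581  -65.96611262 1146.99730336] [ 521.73110147 1011.35056259  590.03959377]
clear (array([270.5 , 246.71]), [269, 245, 4, 4, 14]) [455.8  74.6  74. ]
amber (array([296.47, 250.87]), [295, 249, 4, 5, 15]) [ 4.435e+02 -4.000e-01  8.200e+01]
red (array([244.23, 213.46]), [243, 211, 3, 6, 13]) [540.9 138.7 146. ] [542.8 141.2 134. ]
red (array([258.5, 213.5]), [258, 210, 2, 8, 14]) [540.8 100.  146. ] [542.7 102.  134. ]
blk (array([281.5, 212. ]), [280, 212, 4, 1, 4]) [544.9  37.7 146. ] [546.9  38.9 134. ]
blk (array([280.35, 218.42]), [279, 214, 5, 9, 31]) [527.3  40.5 146. ] [529.   41.7 134. ]
blk (array([293.8, 218.6]), [293, 215, 3, 8, 20]) [526.8   4.  146. ] [528.5   4.8 134. ]
roof far L,R [633.1 165.7 106. ] [633.4 -63.7 106. ]
crate [[ 499.   -76.6   58. ]
 [ 489.7 -241.8   58. ]
 [ 383.9 -233.4   58. ]
 [ 394.7  -70.1   58. ]] [ 441.80677567 -155.47740951   58.        ] [np.float64(104.6), np.float64(165.5), np.float64(106.1), np.float64(163.7)]
junctions z50 [array([ 447.1, -128.7,   50. ]), array([ 440.1, -178.4,   50. ])]
side dark (array([364.61, 221.48]), [362, 219, 6, 6, 23])
side dark (array([361. , 236.5]), [360, 235, 3, 4, 12])
side red (array([328.22, 222.62]), [324, 213, 9, 20, 137])
(361, 237)
(365, 221)
```

```bash
python3 - <<'E'
from h import *
f=optics.grab_frame("top"); g=optics.grab_frame("side")
print("clear cap proj",proj(g,(455.8,74.6,63)),"vs 361,236.5; amber",proj(g,(443.5,-.4,69)),"vs 364.6,221.5(merged w. clear?)")
print("red tabs side", proj(g,(541.8,128+15,134)),proj(g,(541.8,128-29,134)),"vs 328.2,222.6")
print("jar",on(f,(344.5,208.5),120))
for p in((455.8,74.6,190),(443.5,-.4,190),(455.8,74.6,49)): print(go(p,(180,0,180)))
E
python3 -m pendant '[[0,0,0,0,0,-8],[0,0,0,0,0,-15.2]]' 60 30
```

```text
clear cap proj [361.95015311 238.03550734] vs 361,236.5; amber [365.4738676  222.99540109] vs 364.6,221.5(merged w. clear?)
red tabs side [328.84780173 224.93247681] [329.46691691 216.74964744] vs 328.2,222.6
jar [ 559.05124126 -135.71391116  120.        ]
(array([-420.4, -358.7,   41.2]), array([ -0.02,  -0.  , -15.17]))
(array([-428.1, -434.3,   41.3]), array([ -0.02,  -0.  , -15.17]))
(array([-420.4, -358.6,  182.2]), array([ -0.02,  -0.  , -15.17]))
time: 0.5
position: [144.0, 530.8, 231.2]
ee_rot: [-180.0, -0.0, -179.7]
force: [-0.2, 0.6, -0.2]
gripper_width: 60.7
grip_force: 0.0
```

```bash
python3 -m pendant '[[-28,-41,0,0,0,0],[-56,-82,0,0,0,0],[-84,-123,0,0,0,0],[-112,-164,0,0,0,0],[-140,-205,0,0,0,0]]' >/dev/null
python3 -m pendant '[[-28,-41,0,0,0,0],[-56,-82,0,0,0,0],[-84,-123,0,0,0,0],[-112,-164,0,0,0,0],[-140,-205,0,0,0,0]]' >/dev/null
python3 -m pendant '[[-15,-22,40,0,0,0],[-32,-46,80,0,0,0],[-32,-46,80,0,0,0],[-32,-46,80,0,0,0]]'
python3 - <<'E'
from h import *
print(go((455.8,74.6,49),(180,0,180)))
E
```

```text
time: 1.9
position: [455.7, 74.5, 150.9]
ee_rot: [-180.0, -0.1, 179.9]
force: [-0.6, 0.6, -0.4]
gripper_width: 59.7
grip_force: 0.0
(array([-3.000e-01,  1.000e-01,  1.019e+02]), array([-0.01, -0.1 , -0.06]))
```

```bash
python3 -m pendant '[[0,0,35,0,0,0],[0,0,70,0,0,0],[0,0,92,0,0,0],[0,0,102,0,0,0],[0,0,102,0,0,0]]' 45 >/dev/null
python3 -m pendant '[[0,0,0,0,0,0],[0,0,0,0,0,0],[0,0,0,0,0,0],[0,0,0,0,0,0],[0,0,0,0,0,0]]' 10 20
python3 - <<'E'
from h import *
for n,b in(("side",(290,160,400,270)),("top",(235,200,345,310))):
    f=optics.grab_frame(n)["color"][b[1]:b[3],b[0]:b[2],::-1]
    globals()[n]=cv2.resize(f,(400,400),interpolation=cv2.INTER_CUBIC)
cv2.imwrite('pics/g1.png',np.hstack([side,top]))
E
```

```text
time: 2.9
position: [457.4, 75.4, 51.4]
ee_rot: [179.9, 0.2, -180.0]
force: [-1.3, 1.1, 7.3]
gripper_width: 13.9
grip_force: 26.1
```

View pics/g1.png

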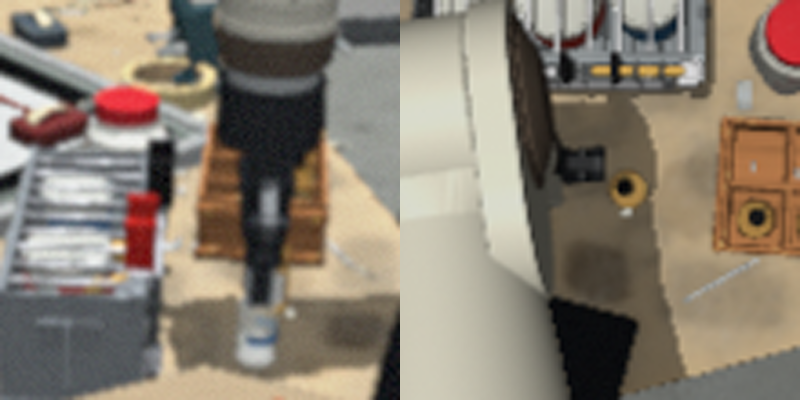

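The fingertips rest on the clear bottle's shoulder, which explains the 7 N upward. The cap is held. Next: lift, then carry to the middle cell at about (468,-156).

```bash
python3 -m pendant '[[0,0,-20,0,0,0],[0,0,-50,0,0,0],[0,0,-90,0,0,0],[0,0,-115,0,0,0],[0,0,-120,0,0,0]]' - 30
python3 -m pendant '[[0,-20,0,0,0,0],[-2,-55,0,0,0,0],[-4,-95,0,0,0,0],[-6,-135,0,0,0,0],[-8,-175,0,0,0,0]]' >/dev/null
python3 -m pendant '[[-2,-30,0,0,0,0],[-3,-48,0,0,0,0],[-4,-55,0,0,0,0],[-4,-55,0,0,0,0],[-4,-55,0,0,0,0]]'
python3 - <<'E'
from h import *
print(go((468,-156.1,58),(180,0,180)))
o=[]
for n,b in(("side",(290,130,400,240)),("top",(290,180,400,290))):
    f=optics.grab_frame(n)["color"][b[1]:b[3],b[0]:b[2],::-1]
    o.append(cv2.resize(f,(400,400),interpolation=cv2.INTER_CUBIC))
cv2.imwrite('pics/g2.png',np.hstack(o))
E
```

```text
time: 3.5
position: [457.6, 75.2, 173.3]
ee_rot: [179.9, 0.3, -180.0]
force: [0.6, -0.2, -0.6]
gripper_width: 13.9
grip_force: 31.4
time: 4.5
position: [468.2, -154.3, 169.1]
ee_rot: [180.0, -0.0, -180.0]
force: [-0.7, 0.2, -0.8]
gripper_width: 13.7
grip_force: 31.4
(array([  0.2,  -1.8, 111.1]), array([ 0.02, -0.02,  0.05]))
```

View pics/g2.png

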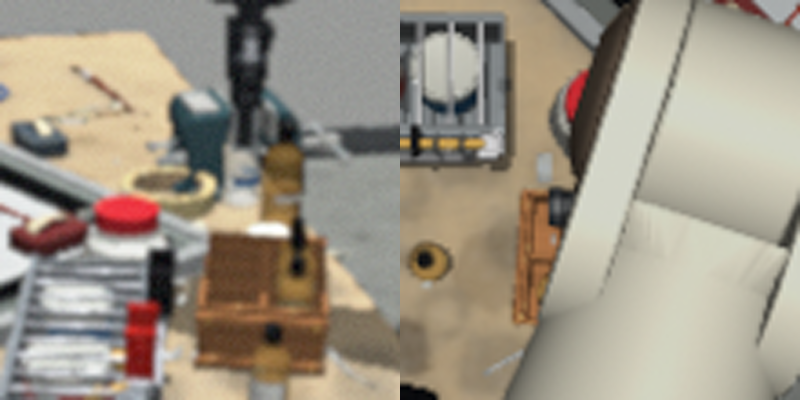

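The clear bottle hangs upright from the gripper (side view, around crop (243,175)). Lowering it into the middle cell.

```bash
python3 -m pendant '[[-1,-2,25,0,0,0],[-1,-2,50,0,0,0],[-1,-2,75,0,0,0],[-1,-2,92,0,0,0],[-1,-2,92,0,0,0]]'
python3 -m pendant '[[0,0,6,0,0,0],[0,0,12,0,0,0],[0,0,17,0,0,0],[0,0,19,0,0,0],[0,0,19,0,0,0]]'
```

```text
time: 5.1
position: [468.0, -155.7, 75.0]
ee_rot: [179.9, -0.2, -179.9]
force: [-0.7, -0.3, 0.1]
gripper_width: 14.1
grip_force: 31.4
time: 5.6
position: [469.2, -157.0, 58.2]
ee_rot: [180.0, -0.0, -180.0]
force: [-0.1, 0.2, -0.1]
gripper_width: 13.7
grip_force: 31.4
```

```bash
python3 -m pendant '[[0,0,1,0,0,0],[0,0,2,0,0,0],[0,0,3,0,0,0],[0,0,3,0,0,0]]'
```

```text
time: 6.0
position: [469.6, -157.1, 56.4]
ee_rot: [-180.0, 0.1, -180.0]
force: [-3.1, 0.6, 8.8]
gripper_width: 13.8
grip_force: 33.9
```

Contact is at the expected height. Release, rise, and go to the amber bottle.

```bash
python3 -m pendant '[[0,0,-1,0,0,0],[0,0,-1,0,0,0],[0,0,-1,0,0,0]]' 28 20
python3 -m pendant '[[0,0,-20,0,0,0],[0,0,-50,0,0,0],[0,0,-90,0,0,0],[0,0,-100,0,0,0],[0,0,-100,0,0,0]]' 
python3 -m pendant '[[5,38,0,0,0,0],[10,80,0,0,0,0],[17,120,0,0,0,0],[25,157,0,0,0,0],[25,157,0,0,0,0]]' 45
python3 - <<'E'
from h import *
print(go((444.5,0,60),(180,0,180)))
o=[]
for n,b in(("side",(310,170,400,260)),("top",(290,190,390,290))):
    f=optics.grab_frame(n)["color"][b[1]:b[3],b[0]:b[2],::-1]
    o.append(cv2.resize(f,(400,400),interpolation=cv2.INTER_CUBIC))
cv2.imwrite('pics/g3.png',np.hstack(o))
E
```

```text
time: 6.3
position: [469.3, -157.0, 56.2]
ee_rot: [180.0, -0.0, -180.0]
force: [-0.5, -0.3, 0.2]
gripper_width: 28.1
grip_force: 0.0
time: 6.8
position: [470.2, -157.3, 157.9]
ee_rot: [-179.9, 0.2, -180.0]
force: [0.3, 1.3, -0.4]
gripper_width: 28.1
grip_force: 0.0
time: 7.3
position: [442.8, 3.1, 154.6]
ee_rot: [180.0, -0.1, -179.7]
force: [0.9, -1.3, 1.1]
gripper_width: 44.5
grip_force: 0.0
(array([-1.9, -3.2, 94.6]), array([ 0.05, -0.13,  0.26]))
```

View pics/g3.png

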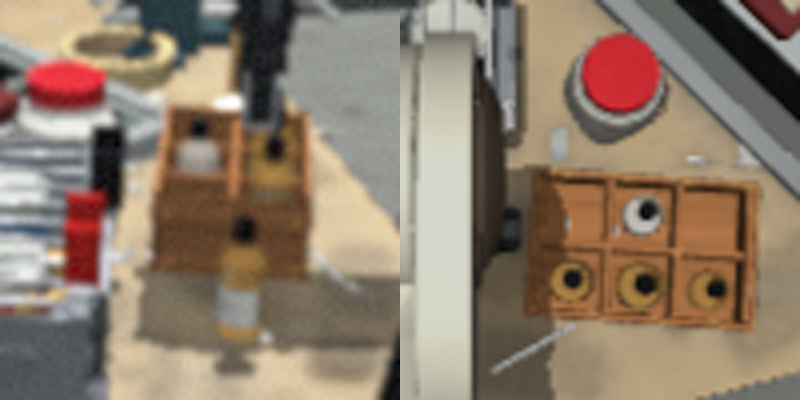

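The clear bottle stands upright in the middle far cell (top crop (645,215)). The amber one, with its white label, is under the gripper (side crop (240,290)). Grasping it.

```bash
python3 -m pendant '[[-1,-1,30,0,0,0],[-1,-1,65,0,0,0],[-1,-1,84,0,0,0],[-1,-1,94,0,0,0],[-1,-1,94,0,0,0]]' >/dev/null
python3 -m pendant '[[0,0,0,0,0,0],[0,0,0,0,0,0],[0,0,0,0,0,0],[0,0,0,0,0,0],[0,0,0,0,0,0]]' 10 30
python3 -m pendant '[[0,0,-20,0,0,0],[0,0,-50,0,0,0],[0,0,-90,0,0,0],[0,0,-110,0,0,0],[0,0,-110,0,0,0]]'
python3 - <<'E'
from h import *
print(go((472,-105.2,70),(180,0,180)))
E
```

```text
time: 8.4
position: [445.8, -1.0, 63.2]
ee_rot: [-180.0, 0.1, -180.0]
force: [-0.3, 0.3, 6.0]
gripper_width: 14.3
grip_force: 29.7
time: 8.9
position: [446.4, -1.0, 175.3]
ee_rot: [180.0, 0.3, -180.0]
force: [0.8, -0.7, -0.0]
gripper_width: 14.1
grip_force: 29.4
(array([ -25. , -104.3,  105.4]), array([0.  , 0.27, 0.04]))
```

```bash
python3 -m pendant '[[-5,-20,0,0,0,0],[-12,-50,0,0,0,0],[-20,-82,0,0,0,0],[-25,-104,0,0,0,0],[-25,-104,0,0,0,0]]' >/dev/null
python3 -m pendant '[[0,0,20,0,0,0],[0,0,45,0,0,0],[0,0,70,0,0,0],[0,0,85,0,0,0],[0,0,85,0,0,0]]'
python3 - <<'E'
from h import *
print(go((472,-105.2,72),(180,0,180)))
o=[]
for n,b in(("side",(310,150,400,240)),("top",(290,190,390,290))):
    f=optics.grab_frame(n)["color"][b[1]:b[3],b[0]:b[2],::-1]
    o.append(cv2.resize(f,(400,400),interpolation=cv2.INTER_CUBIC))
cv2.imwrite('pics/g4.png',np.hstack(o))
E
```

```text
time: 9.9
position: [468.8, -104.2, 84.9]
ee_rot: [179.9, -0.2, -179.9]
force: [-0.5, 0.3, -0.9]
gripper_width: 14.0
grip_force: 29.5
(array([-3.3, -1. , 12.9]), array([ 0.06, -0.23,  0.05]))
```

View pics/g4.png

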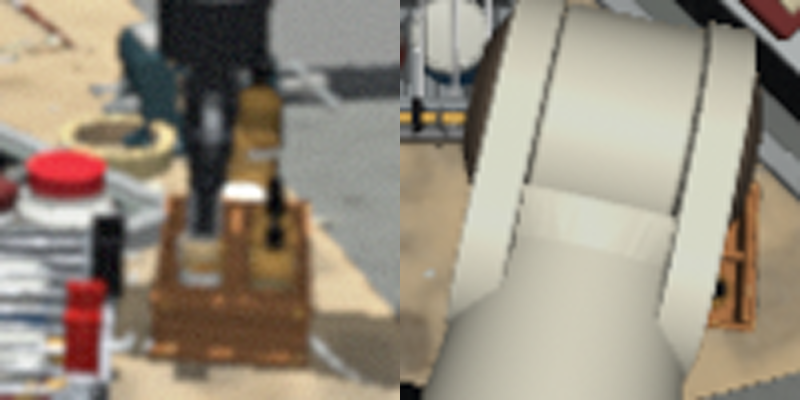

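The amber bottle hangs upright over the left far cell (side crop (200,265)). Lowering it.

```bash
python3 -m pendant '[[-1,-1,5,0,0,0],[-2,-1,10,0,0,0],[-2,-1,14,0,0,0],[-2,-1,15,0,0,0]]'
python3 -m pendant '[[0,0,1,0,0,0],[0,0,2,0,0,0],[0,0,2,0,0,0]]'
```

```text
time: 10.4
position: [472.1, -106.0, 71.8]
ee_rot: [180.0, -0.0, -180.0]
force: [-1.0, 0.2, -0.9]
gripper_width: 14.3
grip_force: 29.5
time: 10.7
position: [472.3, -106.0, 70.3]
ee_rot: [-180.0, 0.0, -180.0]
force: [-0.1, 0.2, -0.7]
gripper_width: 13.8
grip_force: 29.5
```

```bash
python3 -m pendant '[[0,0,1,0,0,0],[0,0,2,0,0,0],[0,0,2,0,0,0]]'
python3 -m pendant '[[0,0,1,0,0,0],[0,0,2,0,0,0],[0,0,2,0,0,0]]'
```

```text
time: 11.0
position: [472.4, -106.0, 68.4]
ee_rot: [-180.0, 0.0, -180.0]
force: [-1.0, -0.8, 0.8]
gripper_width: 14.3
grip_force: 29.6
time: 11.3
position: [473.2, -106.0, 68.2]
ee_rot: [-180.0, 0.2, -180.0]
force: [-2.3, 1.5, 13.4]
gripper_width: 14.3
grip_force: 30.9
```

```bash
python3 -m pendant '[[0,0,-1,0,0,0],[0,0,-1,0,0,0],[0,0,-1,0,0,0],[0,0,-1,0,0,0]]' 28 20
python3 -m pendant '[[0,0,-15,0,0,0],[0,0,-50,0,0,0],[0,0,-95,0,0,0],[0,0,-130,0,0,0],[0,0,-130,0,0,0]]' 
python3 -m pendant '[[10,45,0,0,0,0],[20,90,0,0,0,0],[20,90,0,0,0,0]]' 75
python3 - <<'E'
from h import *
f=optics.grab_frame("top"); cv2.imwrite('pics/g5.png',cv2.resize(f["color"][195:285,230:390,::-1],None,fx=5,fy=5,interpolation=cv2.INTER_CUBIC))
c=f["color"].astype(int);r,gg,b=c[...,0],c[...,1],c[...,2]
for q in blobs(f,(r>110)&(gg<70)&(b<70),(238,205,265,222)): print("red",q,on(f,q[0],138).round(1))
for q in blobs(f,c.max(2)<70,(276,212,300,226)): print("blk",q,on(f,q[0],138).round(1))
print(go((541.8,128,125),(180,0,180)))
E
```

```text
time: 11.7
position: [472.0, -106.0, 66.9]
ee_rot: [180.0, -0.0, -180.0]
force: [0.6, -0.9, 0.2]
gripper_width: 27.9
grip_force: 0.0
time: 12.2
position: [473.9, -106.4, 203.5]
ee_rot: [-179.9, 0.5, -180.0]
force: [-0.9, 1.0, 0.1]
gripper_width: 27.9
grip_force: 0.0
time: 12.5
position: [451.2, -12.5, 198.0]
ee_rot: [179.9, 0.0, -179.7]
force: [0.0, -0.3, 0.4]
gripper_width: 70.4
grip_force: 0.0
(array([-90.6, 141.8,  72.9]), array([0.  , 0.03, 0.24]))
```

View pics/g5.png

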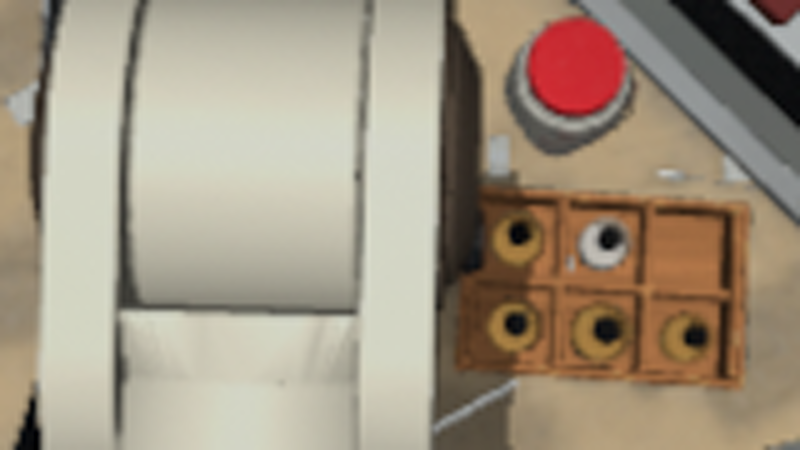

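Both bottles stand upright in their own cells: amber at (520,235), clear at (605,242). Now the red catch.

```bash
python3 -m pendant '[[-20,35,0,0,0,0],[-45,70,0,0,0,0],[-70,110,0,0,0,0],[-90,142,0,0,0,0],[-90,142,10,0,0,0]]' 75 >/dev/null
python3 -m pendant '[[0,0,15,0,0,0],[0,0,30,0,0,0],[0,0,30,0,0,0],[0,0,30,0,0,0]]'
python3 - <<'E'
from h import *
g=optics.grab_frame("side"); b=(270,150,390,270)
cv2.imwrite('pics/g6.png',cv2.resize(g["color"][b[1]:b[3],b[0]:b[2],::-1],(600,600),interpolation=cv2.INTER_CUBIC))
print(go((541.8,128,125),(180,0,180)))
E
```

```text
time: 13.45
position: [542.1, 125.1, 157.5]
ee_rot: [-180.0, -0.0, 180.0]
force: [-0.2, -0.2, 0.4]
gripper_width: 75.1
grip_force: 0.0
(array([ 0.6,  2.7, 33.1]), array([ 0.  ,  0.03, -0.02]))
```

View pics/g6.png

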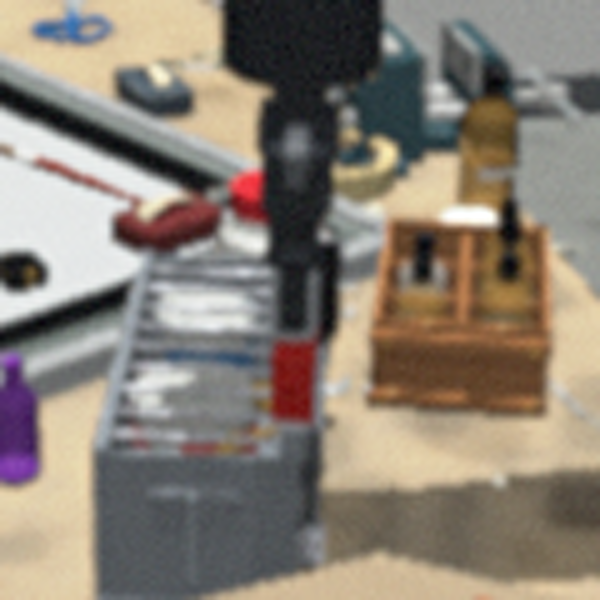

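The left finger sits above and in line with the red tab in x (crop (295,300) over (295,380)). Descend, then squeeze.

```bash
python3 -m pendant '[[0,3,8,0,0,0],[0,3,16,0,0,0],[0,3,24,0,0,0],[0,3,32,0,0,0],[0,3,32,0,0,0]]' 
python3 -m pendant '[[0,0,0,0,0,0],[0,0,0,0,0,0],[0,0,0,0,0,0],[0,0,0,0,0,0],[0,0,0,0,0,0]]' 25 20
```

```text
time: 14.0
position: [541.4, 128.9, 123.7]
ee_rot: [-180.0, -0.1, -180.0]
force: [0.6, -0.3, -0.1]
gripper_width: 75.0
grip_force: 0.0
time: 14.5
position: [542.5, 128.6, 126.0]
ee_rot: [-180.0, 0.1, -180.0]
force: [-0.5, -4.7, 4.8]
gripper_width: 29.0
grip_force: 21.0
```

Squeezed fully (29 mm). Release, rise, and go to the black catch.

```bash
python3 -m pendant '[[0,0,0,0,0,0],[0,0,0,0,0,0],[0,0,0,0,0,0],[0,0,0,0,0,0],[0,0,0,0,0,0]]' 75 20 >/dev/null
python3 -m pendant '[[0,0,-20,0,0,0],[0,0,-40,0,0,0],[0,0,-60,0,0,0],[0,0,-60,0,0,0]]' >/dev/null
python3 -m pendant '[[4,-30,0,0,0,0],[10,-65,0,0,0,0],[14,-98,0,0,0,0],[14,-98,0,0,0,0],[14,-98,0,0,0,0]]'
python3 - <<'E'
from h import *
f=optics.grab_frame("top");c=f["color"].astype(int);r,gg,b=c[...,0],c[...,1],c[...,2]
for q in blobs(f,(r>110)&(gg<70)&(b<70),(238,205,268,222)): print("red",q,on(f,q[0],140).round(1))
print(go((528.5,29.7,125),(180,0,180)))
E
```

```text
time: 15.9
position: [528.0, 30.6, 184.7]
ee_rot: [180.0, -0.0, 179.9]
force: [0.3, -0.1, 0.3]
gripper_width: 74.9
grip_force: 0.0
(array([-0.4, -1.5, 59.7]), array([ 0.02, -0.03, -0.  ]))
```

```bash
python3 -m pendant '[[-0.5,-1,15,0,0,0],[-0.5,-1,30,0,0,0],[-0.5,-1,45,0,0,0],[-0.5,-1,60,0,0,0],[-0.5,-1,60,0,0,0]]' 
python3 -m pendant '[[0,0,0,0,0,0],[0,0,0,0,0,0],[0,0,0,0,0,0],[0,0,0,0,0,0],[0,0,0,0,0,0]]' 20 40
python3 -m pendant '[[0,0,0,0,0,0],[0,0,0,0,0,0]]'
```

```text
time: 16.45
position: [527.3, 30.2, 122.1]
ee_rot: [-180.0, -0.2, -180.0]
force: [0.8, -0.3, -0.3]
gripper_width: 74.9
grip_force: 0.0
time: 16.95
position: [529.5, 32.4, 127.2]
ee_rot: [179.7, 0.2, -179.9]
force: [-0.9, 14.2, 6.7]
gripper_width: 28.7
grip_force: 41.0
time: 17.15
position: [529.5, 32.4, 127.2]
ee_rot: [179.7, 0.2, -179.9]
force: [-1.4, 14.0, 6.1]
gripper_width: 28.8
grip_force: 41.0
```

The black catch is squeezed (28.8 mm). The side force shows the real point lies 2–3 mm further left, so I'll shift and then start the swing.

```bash
python3 -m pendant '[[0,1.5,-1,0,0,0],[0,3,-2,0,0,0],[0,3,-2,0,0,0]]'
python3 -m pendant '[[5.5,0.1,0,0,0,2.5],[10.9,0.5,0,0,0,5],[16.3,1.1,0,0,0,7.5],[21.7,1.9,0,0,0,10],[21.7,1.9,0,0,0,10]]'
```

```text
time: 17.45
position: [529.0, 32.8, 127.4]
ee_rot: [-180.0, 0.0, -180.0]
force: [1.5, -1.5, -3.0]
gripper_width: 28.1
grip_force: 41.5
time: 17.95
position: [507.0, 35.0, 127.4]
ee_rot: [180.0, 0.0, 170.0]
force: [2.9, 2.0, -4.9]
gripper_width: 28.2
grip_force: 42.2
```

```bash
python3 -m pendant '[[10.9,0.5,0,0,0,5],[21.7,1.9,0,0,0,10],[32.4,4.3,0,0,0,15],[42.8,7.5,0,0,0,20],[42.8,7.5,0,0,0,20]]'
python3 -m pendant '[[8.7,0.3,0,0,0,4],[17.4,1.2,0,0,0,8],[26,2.7,0,0,0,12],[34.5,4.8,0,0,0,16],[42.8,7.5,0,0,0,20]]'
```

```text
time: 18.45
position: [466.4, 50.7, 127.4]
ee_rot: [179.9, 0.0, 150.0]
force: [7.1, 4.6, -8.0]
gripper_width: 28.6
grip_force: 43.2
time: 18.95
position: [434.7, 78.3, 127.5]
ee_rot: [179.8, 0.1, 130.0]
force: [15.3, 4.3, -11.6]
gripper_width: 28.5
grip_force: 44.5
```

The gate follows and is now past the humps' first part. There's an inward radial pull of about 14 N, so I'll correct 2 mm toward the hinge and go on.

```bash
python3 -m pendant '[[0,1,0.5,0,0,0],[0,2,1.5,0,0,0],[0,2,1.5,0,0,0]]'
python3 -m pendant '[[8.7,0.3,0,0,0,4],[17.4,1.2,0,0,0,8],[26,2.7,0,0,0,12],[34.5,4.8,0,0,0,16],[42.8,7.5,0,0,0,20]]'
python3 - <<'E'
from h import *
o=[]
for n,b in(("side",(300,160,420,280)),("top",(230,180,350,300))):
    f=optics.grab_frame(n)["color"][b[1]:b[3],b[0]:b[2],::-1]
    o.append(cv2.resize(f,(400,400),interpolation=cv2.INTER_CUBIC))
cv2.imwrite('pics/g7.png',np.hstack(o))
E
```

```text
time: 19.25
position: [434.8, 78.4, 127.3]
ee_rot: [180.0, 0.1, 130.1]
force: [-0.3, -3.8, 7.3]
gripper_width: 28.4
grip_force: 42.3
time: 19.75
position: [413.3, 116.6, 127.3]
ee_rot: [179.9, 0.0, 109.9]
force: [4.3, -0.6, 5.8]
gripper_width: 28.4
grip_force: 43.4
```

```bash
python3 -m pendant '[[8.7,0.3,0,0,0,4],[17.4,1.2,0,0,0,8],[26,2.7,0,0,0,12],[34.5,4.8,0,0,0,16],[42.8,7.5,0,0,0,20]]'
python3 -m pendant '[[0,0,0,0,0,0],[0,0,0,0,0,0],[0,0,0,0,0,0],[0,0,0,0,0,0],[0,0,0,0,0,0]]'
python3 - <<'E'
from h import *
o=[]
for n,b in(("side",(290,150,430,290)),("top",(235,165,395,325))):
    f=optics.grab_frame(n)["color"][b[1]:b[3],b[0]:b[2],::-1]
    o.append(cv2.resize(f,(400,400),interpolation=cv2.INTER_CUBIC))
cv2.imwrite('pics/g8.png',np.hstack(o))
E
```

```text
time: 20.35
position: [406.4, 159.5, 127.3]
ee_rot: [179.8, -0.0, 89.9]
force: [7.5, -2.8, 3.8]
gripper_width: 28.2
grip_force: 44.3
time: 20.85
position: [406.4, 159.1, 127.2]
ee_rot: [179.8, -0.0, 90.1]
force: [4.9, -2.3, 5.1]
gripper_width: 28.8
grip_force: 43.9
```

View pics/g8.png

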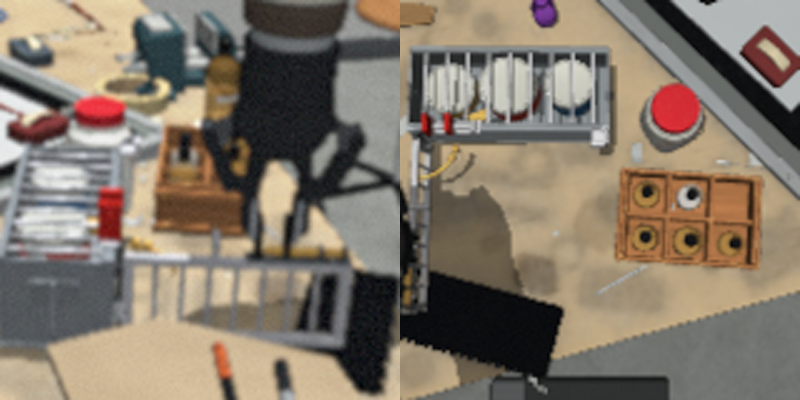

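The gate stands square to the cage and is held by the black tabs. The red catch is still back (tabs close together at (425-447,122)), both bottles are upright in their cells, and the bystanders are where they were.

```bash
python3 -c "
from plant import bot
print(bot.job_done())"
```

```text
the job is handed in; nothing more can be done
None
```

The job is handed in at about 21 s of the 72 s: both bottles stand upright in their own crate cells (clear in the middle, amber on the left), the red catch is back, and the arm is still holding the gate open, square to the cage.

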